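# Set the stop and its spacer in a T-slot stop rail

### The job

Set up the stop rail for the next batch of cuts. Slide the long stop along its slot, away from the loading gap, until it is snug against the tip of the adjusting screw; then drop the short stop foot first through the gap and slide it along until it is snug against the long stop, so the whole row is tight against the screw, and let go. Feel for each contact and press it home with about 10 N, never more than 30 N, which would shift the setting; leave everything else on the bench where it is.

Things in the scene. Friction and masses are not known exactly. Their poses are not given: they have to be found in the camera images.
- stop_rail: (All sizes in mm.) Stop rail, fixed: plywood base 90x400x12 with an aluminium T-slot, 64 wide. Origin: centre of its underside, on the bench; y along the slot towards the end block with the screw (home end), z up. Slot floor z=15; 43 wide inside; lips with underside z=24.5, top z=31, 24 open between them, from y=-175 to 165 save at the loading gap. A cap 45 high closes it at y=-175.
- loading_gap (a point): Centre of the loading gap at slot-floor level, 15 above the bench, axes as the rail's (y=-75 in the rail's frame). Here the lips are cut away over 60 (along y), so the slot is open upwards, 60x43, for a T-foot to go in. Its edges have no chamfer.
- end_block: Aluminium end block fixed to the rail's home end, 64x25(y)x64. Origin: centre of its underside, 12 above the bench; axes as the rail's. Its inner face is 12.5 towards -y (rail y=165). From it the locked adjusting screw's 11 wide steel tip, 55 above the bench, stands out 4 to 40 towards the stops: set anew each time, not reported, to be felt or seen. It does not give.
- long_stop_centre (a point): Long stop, captive in the slot, at the start across the gap: hardwood head on a steel T-foot, 80 high, 0.3 kg, slides with under 5 N. Point: its centre, 40 above its underside (55 above the bench). y along the slot. Head 36(x)x90(y), 33 to 95 above the bench; foot 40x86, 8 thick; neck 20 wide. The foot is too long for the gap. Grip the head across its 36 width, above the lips (31).
- short_stop_centre (a point): Short stop, loose, upright on the bench behind the rail, 0.2 kg. Point: its centre, 40 above its underside; y along its length, ends alike. From the underside: foot 40(x)x56(y) to 8 (lowest 2 stepped in 1.5 all round), neck 20x56 to 18, head 36x60 to 80. Foot in the gap: 2 spare at each end, 1.5 each side; under the lips 1.5. Heads meet with the centres 75 apart along the rail.
- glue: Bystander: yellow glue bottle 56x170 standing at the back left. Origin: centre of its underside.
- screwdriver_mid (a point): Bystander: red-handled screwdriver, 207, lying at the far left, near the bench's front edge. Middle of its length.
- square_mid (a point): Bystander: combination square, 200, lying at the front left. Middle of its blade.
- pencil_mid (a point): Bystander: flat carpenter's pencil, 153, lying on a board offcut at the right. Middle of its length.
Not all that is in view belongs to the job. Leave any red look-alike of the part that bears short_stop_centre alone.

How it is judged:
By the outcome, as a careful person would: the job done as asked, in the order asked, and still so for the second after the job is handed in, with the robot touching nothing.
It also fails if it takes over 61 s, if anything falls off the work surface, if the arm or the gripper's body presses on something with over 40 N, if the wrist force passes 120 N, or if a joint passes its speed limit or range.

### The arm

A 6-joint arm with a two-finger parallel gripper is mounted at the origin on a cart in front of the work surface, level with it; the furniture and walls round the work are solid. World frame = base frame: x ahead of the robot, y to its left, z up, the work surface at z = 0. Lengths are in m, angles in degrees, forces in N, time in s.
With the tool pointing down it reaches from about 0.25 to 0.725 m from the base axis. Payload 9.7 kg.
Tool frame: the origin (TCP) lies where the fingers leave the gripper's body, on its centre line; the fingertips stand 73 mm ahead of it and the grasp point (between the pads) lies 54 mm ahead of it; z points along the fingers, y is the line along which they close (so a half turn about z gives the same grasp; the last joint's range is limited). The gripper opens to 85 mm and grips with 20 to 120 N. Pads are 22 mm wide; open, the fingers measure 114 mm over their backs; the gripper's body (76 mm by 85 mm) begins 54 mm behind the grasp point. The pads swing forward as they close: fully open they stand 13 mm farther back than shut.
Start: joints at [-64.973, 4.979, 10.078, 95.1, 0, 90], TCP at [0.233, -0.498, 0.304] pointing down, gripper open.
Joint ranges: [-179.16, 179.16], [-48.56, 103.87], [-65.8, 70.77], [-126.05, 130.52], [-82.76, 87.17], [-180, 180]. Speed limits (degrees/s): [127.2, 127.2, 147.25, 180, 180, 180].

### API

Orientations are given as [roll, pitch, yaw] about the fixed x, y, z axes, in that order (R = Rz(yaw) Ry(pitch) Rx(roll)).
In Python, from workcell import sensors, imaging, bot gives the robot as it stands.
- The arm moves only by the tool apply_moves, never from a script. Its argument "rows" is a list of rows, each a list of 3 entries, a list of its own where there are three numbers: the shift along the tool's x, y, z in units of 10 cm (1.0 is 10 cm), then the turn, a rotation vector about the tool's x, y, z in units of 30 degrees (1.0 is 30 degrees), then the opening, from 0 (shut) to 1 (fully open). A call has 1 to 20 rows; each row is the pose to reach, as a shift and turn from the pose commanded when the call began, along the tool's axes at that moment; what a row does not reach only later rows make up. A row lasts 1/10 s, in which the tool goes at most 50 mm and 8.59 degrees, less where a joint would pass 70% of its speed; a pose out of reach is approached as far as the arm can. A call with a number of a shift or a turn outside -1 to 1 is refused whole. A call with a gripper value outside its range is refused whole. The fingers move at their own pace and stop on an object; "force" is the grip in N (left out, the last holds). Time passes only in rows, so rows that repeat a pose let the fingers close. It gives the time, the measured TCP pose, the force, the opening and the grip force at its end, in the units of the state.
- sensors.get_obs(): the state, without advancing time (a new reading comes with each control period).
- imaging.camera(name): name is "scene" or "top"; returns (picture, depth): 420x560x3 uint8, red, green, blue; 420x560 float32, m along the optical axis (not along the pixel's ray), 0 where there is no reading.
- imaging.get_calibration(name): a dict with "intrinsics" (3x3 intrinsics, pixels), "world_from_camera" (4x4, takes a point from camera to world coordinates). Camera axes: x right, y down, z forward; pixel columns grow to the right and rows downward; lengths in m; the calibration is good to about 2 mm. A picture is of the moment at which its call begins. get_calibration takes no time and is no camera call.
- bot.job_done(): hands the job in; it is judged then, once.
The state is a dict: "time": time; "q": joint angles; "qd": joint speeds; "joint_efforts": joint torques, N m; "ee_pos": TCP position; "tcp_rot": TCP orientation; "wrist_force": force on the tool from outside, world axes, zero at the start; "torque": the same for the moment, N m; "opening": finger opening in m; "grasp_force": force on a finger pad.
Only numpy, scipy, OpenCV 4.12 (cv2) and the standard library are available. Lean on these libraries where they do the work, as an engineer would, in place of code of your own. Each camera call takes 0.05 s, during which the arm holds its last target. There are 200 camera calls.

## Working session

There is one attempt and no reset: what is moved stays moved. The work goes in short steps, Python scripts to look and compute and a tool call to move; the robot and the scene stay as the last step left them, time stands still between calls to the robot, and variables do not carry over. Pictures are saved under pics/ and viewed, at most 10 in all, crops included, and the job is handed in when it is done.

Besides the shell and the picture viewer there is one more tool, called as name(argument=value, ...) on one line, values as JSON. apply_moves: Moves the arm, as the interface text tells. Its arguments: {"type":"object","properties":{"rows":{"type":"array"},"force":{"type":"number"}},"required":["rows"]}

```bash
mkdir -p pics; ls; python3 - <<'E'
from workcell import sensors, imaging, bot
import numpy as np, cv2
for n in ("scene","top"):
    p,d=imaging.camera(n); c=imaging.get_calibration(n)
    np.savez(f"{n}.npz",p=p,d=d,K=c["intrinsics"],T=c["world_from_camera"])
    cv2.imwrite(f"pics/{n}0.png",cv2.cvtColor(p,cv2.COLOR_RGB2BGR))
    print(n,np.round(c["intrinsics"],1).tolist(),np.round(c["world_from_camera"],3).tolist(),(d>0).mean())
print(sensors.get_obs())
E
```

```text
pics
scene [[525.4, 0.0, 272.7], [0.0, 525.4, 209.8], [0.0, 0.0, 1.0]] [[-0.881, -0.324, 0.345, 0.03], [-0.474, 0.617, -0.628, 0.984], [-0.01, -0.717, -0.697, 1.146], [0.0, 0.0, 0.0, 1.0]] 0.9897576530612245
top [[469.3, 0.0, 272.1], [0.0, 469.3, 209.2], [0.0, 0.0, 1.0]] [[0.012, -0.99, 0.143, 0.338], [-1.0, -0.012, 0.002, 0.026], [-0.001, -0.143, -0.99, 1.43], [0.0, 0.0, 0.0, 1.0]] 0.9961989795918368
{'time': 0.1, 'q': array([-6.49744768e+01,  5.00737362e+00,  1.00391066e+01,  9.51000812e+01,
        3.51182425e-04,  9.00007701e+01]), 'qd': array([-0.14033536, -0.08286013,  0.09672738,  0.03208241, -0.01289649,
        0.03213656]), 'joint_efforts': array([ 1.84475255e-03, -5.21561229e+01,  4.65653837e+01,  1.60939875e-02,
        5.69144049e-05, -4.26060424e-06]), 'ee_pos': array([ 0.23261119, -0.49825362,  0.30326045]), 'tcp_rot': array([-1.79931652e+02, -3.50263490e-04,  2.50247526e+01]), 'wrist_force': array([ 0.56428031, -0.03723341, -0.40231739]), 'torque': array([0.05044921, 0.03696172, 0.01803602]), 'grasp_force': 0.0, 'opening': 0.08560688945128327}
```

View pics/scene0.png

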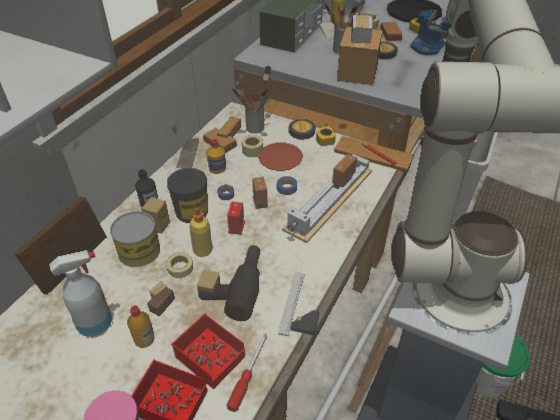

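View pics/top0.png

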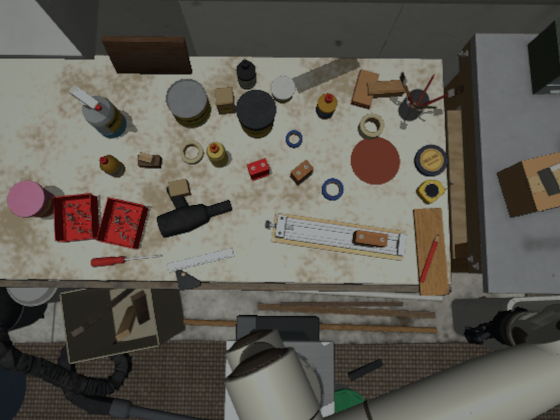

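The scene view shows the end block at about (298,217), the long stop at (345,170), the short stop at (260,190) and the red look-alike at (236,215). In the top view these are the end block (281,226), long stop (370,239), short stop (301,172) and look-alike (258,169). The rail runs from (275,235) to (405,245).

```bash
cat > h.py <<'E'
import numpy as np, cv2
def cloud(p,d,K,T):
    v,u=np.mgrid[:d.shape[0],:d.shape[1]]
    P=np.stack([(u-K[0,2])/K[0,0]*d,(v-K[1,2])/K[1,1]*d,d],-1)
    W=P@T[:3,:3].T+T[:3,3]; W[d<=0]=np.nan
    return W
def load(n):
    z=np.load(n+".npz"); return z["p"],cloud(z["p"],z["d"],z["K"],z["T"])
def rect(pts):
    (c,s,a)=cv2.minAreaRect((pts[:,:2]*1000).astype(np.float32))
    if s[0]>s[1]: s=(s[1],s[0]); a=a+90   # long side direction = a+90
    return np.round(c,1),np.round(s,1),round(a,1)
E
python3 - <<'E'
from h import *
big=[]
for n,boxes in (("top",dict(long=(350,225,392,252),short=(288,158,316,186),red=(244,156,272,182),block=(266,208,296,245),rail=(262,205,412,265))),
  ("scene",dict(long=(330,152,360,190),short=(248,172,272,210),red=(224,198,248,236),block=(284,198,314,236),rail=(280,150,380,240)))):
    p,W=load(n)
    for k,(a,b,c,d) in boxes.items():
        w=W[b:d,a:c].reshape(-1,3); w=w[~np.isnan(w[:,0])]
        if k!="rail":
            zt=np.percentile(w[:,2],[50,90,97]); 
            lim=dict(long=(.085,.11),short=(.07,.09),red=(.07,.09),block=(.066,.09))[k]
            m=(w[:,2]>lim[0])&(w[:,2]<lim[1])
            t=w[m]; 
            if len(t)>5: print(n,k,np.round(zt,3),len(t),"med z",np.round(np.median(t[:,2]),3),*rect(t))
            else: print(n,k,np.round(zt,3))
        else:
            m=(w[:,2]>.006)&(w[:,2]<.018); print(n,"rail base",*rect(w[m]))
            m=(w[:,2]>.026)&(w[:,2]<.036); print(n,"lips",*rect(w[m]))
    x0,y0,x1,y1=(240,150,410,265) if n=="top" else (220,145,390,245)
    s=4.6; big.append(cv2.resize(cv2.cvtColor(p[y0:y1,x0:x1],cv2.COLOR_RGB2BGR),None,fx=s,fy=s,interpolation=cv2.INTER_CUBIC))
cv2.imwrite("pics/topcrop.png",big[0]); print(big[0].shape)
E
```

```text
top long [0.033 0.096 0.099] 404 med z 0.094 [ 451.1 -256.4] [36.1 90.9] 173.1
top short [0.004 0.081 0.084] 248 med z 0.08 [650.2 -58. ] [36.6 60.6] 39.7
top red [0.006 0.081 0.084] 253 med z 0.08 [659.6  72.6] [37.7 60.2] 17.5
top block [0.013 0.075 0.079] 200 med z 0.076 [487.8  19.1] [56.5 63.6] 82.5
top rail base [ 468.1 -165.4] [179.8 448.3] 0.3
top lips [ 463.1 -167.6] [ 64.4 373.8] 172.3
scene long [0.035 0.097 0.099] 262 med z 0.096 [ 448.5 -254.9] [39.9 96.4] 170.7
scene short [0.006 0.081 0.084] 186 med z 0.081 [649.5 -57.9] [36.2 63.6] 39.4
scene red [0.01  0.082 0.084] 223 med z 0.081 [658.4  73.7] [36.8 67.9] 20.0
scene block [0.029 0.076 0.08 ] 202 med z 0.077 [488.3  19.5] [60.3 66.8] 78.4
scene rail base [ 464.3 -207.4] [339.  433.2] 27.7
scene lips [ 459.8 -198.4] [340.7 394.6] 27.4
(529, 782, 3)
```

View pics/topcrop.png

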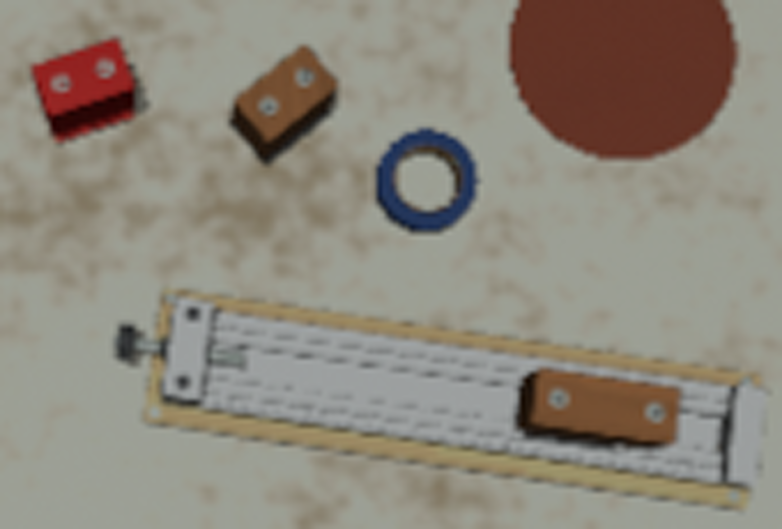

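The crop confirms the layout: end block at (190,350) with the screw tip ending near (245,357), long stop head at (603,405) over the gap, and the short stop brown at (285,105). Next I'll fit the rail frame and work out the first moves.

```bash
cat >> h.py <<'E'
def rot(a): a=np.radians(a); return np.array([[np.cos(a),-np.sin(a)],[np.sin(a),np.cos(a)]])
def plan(pos,yaw,tgt,tyaw):
    """shift (10cm units, tool frame) and turn (30deg units) for a tool pointing down"""
    d=np.subtract(tgt,pos); a=rot(yaw).T@d[:2]
    return np.round([a[0]*10,-a[1]*10,-d[2]*10],3).tolist(), round(-((tyaw-yaw+180)%360-180)/30,3)
E
python3 - <<'E'
from h import *
p,W=load("top"); w=W[205:265,262:412]; f=w.reshape(-1,3)
m=(f[:,2]>.028)&(f[:,2]<.034); L=f[m]
print("lips",*rect(L))
q=L[:,:2]-L[:,:2].mean(0); 
r=rect(L); yaw=r[2]-180; 
for dy in (0,):
    R=rot(yaw)
    rc=lambda X:(X[:,:2]-np.array([.4631,-.1676]))@R*1000
    l=rc(L); 
    # left/right outer edges per y-bin -> line fit
    bins=np.arange(-150,160,15); e=[]
    for b in bins:
        s=l[(l[:,1]>b)&(l[:,1]<b+15)]
        if len(s)>5: e.append((b+7.5,s[:,0].min(),s[:,0].max()))
    e=np.array(e); print(np.round(e).astype(int).tolist())
    print("slopes deg",[np.degrees(np.arctan(np.polyfit(e[:,0],e[:,k],1)[0])) for k in (1,2)],"yaw",yaw)
B=f[(f[:,2]>.072)&(f[:,2]<.080)]; b=rc(B); b=b[abs(b[:,0])<40]; print("block y",np.percentile(b[:,1],[0,3,50,97,100]),"x",np.percentile(b[:,0],[2,98]))
C=f[(f[:,2]>.040)&(f[:,2]<.050)]; c=rc(C); c=c[c[:,1]<-150]; print("cap y",np.percentile(c[:,1],[0,3,97,100]),"x",c[:,0].min(),c[:,0].max())
S=f[(f[:,2]>.048)&(f[:,2]<.064)]; s=rc(S); s=s[(s[:,1]>100)&(abs(s[:,0])<15)&(s[:,1]<165)]; print("screw",len(s),np.percentile(s[:,1],[0,5,50,95]) if len(s) else '',s[:,0].mean())
X=f[f[:,2]>.085]; x=rc(X); print("long",x.min(0),x.max(0))
print(plan((.2326,-.4983,.3033),25.02,(.451,-.256,.20),82.4))
E
```

```text
lips [ 463.1 -167.6] [ 64.3 373.9] 172.2
[[-142, -32, 32], [-128, -32, 32], [-112, -30, 31], [-98, -32, 31], [-82, -32, 32], [-68, -32, 32], [-52, -31, 31], [-38, -32, 31], [-22, -31, 32], [-8, -31, 30], [8, -32, 31], [22, -32, 31], [38, -32, 30], [52, -32, 31], [68, -32, 32], [82, -31, 32], [98, -32, 30], [112, -32, 31], [128, -32, 31], [142, -32, 31], [158, -32, 30]]
slopes deg [np.float64(-0.16784409557304136), np.float64(-0.18578552968808365)] yaw -7.800000000000011
block y [-116.30858723  -44.88060853  171.6215095   184.02449919  184.92886026] x [-31.04059977  29.59491518]
cap y [-200.2037028  -199.3002907  -180.54631433 -179.51390989] x -31.357089543488954 32.23659716088693
screw 22 [136.36573262 138.33709605 149.10179524 159.05979316] -0.8177253911105654
long [ -18.0697426  -134.86513026] [ 18.2673417  -44.07364845]
([3.004, -1.272, 1.033], -1.913)
```

apply_moves(rows=[[[1.0,-0.42,0],[0,0,0],1],[[1.0,-0.42,0],[0,0,0],1],[[1.0,-0.42,0],[0,0,0],1]], force=40)

```text
time: 0.4
ee_pos: [0.3076, -0.4152, 0.3038]
tcp_rot: [-180.0, -0.0, 25.2]
wrist_force: [0.6, -1.0, 0.1]
opening: 0.0855
grasp_force: 0.0
```

apply_moves(rows=[[[1.0,-0.42,0.4],[0,0,0],1],[[1.0,-0.42,0.4],[0,0,0],1],[[1.0,-0.42,0.4],[0,0,0],1]])

```text
time: 0.7
ee_pos: [0.3797, -0.3351, 0.2619]
tcp_rot: [-179.9, 0.0, 25.2]
wrist_force: [-0.4, -0.5, -1.1]
opening: 0.0856
grasp_force: 0.0
```

apply_moves(rows=[[[1.0,-0.42,0.4],[0,0,-1],1],[[1.0,-0.42,0.4],[0,0,-1],1],[[1.0,-0.42,0.4],[0,0,-1],1],[[1.0,-0.42,0.4],[0,0,-1],1],[[1.0,-0.42,0.4],[0,0,-1],1]])

```text
time: 1.2
ee_pos: [0.4513, -0.2571, 0.2235]
tcp_rot: [-180.0, 0.0, 55.1]
wrist_force: [0.2, -0.3, 0.4]
opening: 0.0853
grasp_force: 0.0
```

apply_moves(rows=[[[0,0,0],[0,0,-0.91],1],[[0,0,0],[0,0,-0.91],1],[[0,0,0],[0,0,-0.91],1],[[0,0,0],[0,0,-0.91],1],[[0,0,0],[0,0,-0.91],1],[[0,0,0],[0,0,-0.91],1]])

```text
time: 1.8
ee_pos: [0.451, -0.2576, 0.224]
tcp_rot: [180.0, 0.0, 82.1]
wrist_force: [-0.2, 0.5, -0.3]
opening: 0.0856
grasp_force: 0.0
```

```bash
cat > st.py <<'E'
from workcell import sensors
from h import *
import sys
o=sensors.get_obs(); y=o["tcp_rot"]; P=o["ee_pos"]
print(round(o["time"],2),np.round(P,4),np.round(y,2),"F",np.round(o["wrist_force"],1),"T",np.round(o["torque"],2),round(o["opening"],4),round(float(o["grasp_force"]),1),np.round(o["q"],1))
O=np.array([.4624,-.1726]); print("rail xy mm",np.round(rot(-7.62).T@(P[:2]-O)*1000,1),"F rail",np.round(rot(-7.62).T@o["wrist_force"][:2],1))
if len(sys.argv)>1: a=[float(v) for v in sys.argv[1:]]; print(plan(P,y[2],a[:3],a[3]))
E
python3 st.py .4511 -.2564 .115 82.38
```

```text
1.8 [ 0.451  -0.2576  0.224 ] [1.7999e+02 1.0000e-02 8.2060e+01] F [-0.2  0.5 -0.3] T [-0.02 -0.04 -0.01] 0.0856 0.0 [-29.7  -0.1  -4.   86.1  -0.   68.2]
rail xy mm [  0.  -85.8] F rail [-0.2  0.5]
([0.012, -0.001, 1.09], np.float64(-0.011))
```

apply_moves(rows=[[[0.01,0,0.5],[0,0,-0.01],1],[[0.01,0,0.8],[0,0,-0.01],1],[[0.01,0,1.0],[0,0,-0.01],1],[[0.01,0,1.0],[0,0,-0.01],1]])

```text
time: 2.2
ee_pos: [0.45, -0.2556, 0.121]
tcp_rot: [-179.7, -0.1, 82.5]
wrist_force: [-0.6, 1.2, -0.4]
opening: 0.0853
grasp_force: 0.0
```

apply_moves(rows=[[[0,0,0.09],[0,0,0],1],[[0,0,0.09],[0,0,0],0.3],[[0,0,0.09],[0,0,0],0.3],[[0,0,0.09],[0,0,0],0.3],[[0,0,0.09],[0,0,0],0.3],[[0,0,0.09],[0,0,0],0.3],[[0,0,0.09],[0,0,0],0.3],[[0,0,0.09],[0,0,0],0.3]], force=40)

```text
time: 3.0
ee_pos: [0.4516, -0.2565, 0.1158]
tcp_rot: [179.9, 0.0, 82.6]
wrist_force: [-1.3, -0.3, 5.2]
opening: 0.0358
grasp_force: 41.0
```

```bash
python3 st.py .4511 -.2564 .115 82.38
```

```text
3.0 [ 0.4516 -0.2565  0.1158] [1.7993e+02 3.0000e-02 8.2620e+01] F [-1.3 -0.3  5.2] T [ 0.03  0.11 -0.02] 0.0358 41.0 [-29.6   1.4 -14.5  74.   -0.   67.8]
rail xy mm [  0.4 -84.6] F rail [-1.2 -0.4]
([0.0, -0.005, 0.008], np.float64(0.008))
```

apply_moves(rows=[[[0.1,0,0],[0,0,0],0.3],[[0.3,0,0],[0,0,0],0.3],[[0.5,0,0],[0,0,0],0.3],[[0.7,0,0],[0,0,0],0.3],[[0.9,0,0],[0,0,0],0.3],[[1.0,0,0],[0,0,0],0.3],[[1.0,0,0],[0,0,0],0.3]])

```text
time: 3.7
ee_pos: [0.4648, -0.1558, 0.1158]
tcp_rot: [179.9, -0.1, 82.7]
wrist_force: [0.2, 5.8, 8.6]
opening: 0.0353
grasp_force: 41.5
```

```bash
python3 st.py
```

```text
3.7 [ 0.4648 -0.1558  0.1158] [ 1.799e+02 -7.000e-02  8.272e+01] F [0.2 5.8 8.6] T [ 1.12 -0.05  0.01] 0.0353 41.5 [-18.6  -2.6 -18.5  74.    0.1  78.7]
rail xy mm [ 0.1 17. ] F rail [-0.6  5.8]
```

apply_moves(rows=[[[0.1,0,0],[0,0,0],0.3],[[0.2,0,0],[0,0,0],0.3],[[0.3,0,0],[0,0,0],0.3],[[0.4,0,0],[0,0,0],0.3],[[0.5,0,0],[0,0,0],0.3],[[0.55,0,0],[0,0,0],0.3],[[0.6,0,0],[0,0,0],0.3],[[0.6,0,0],[0,0,0],0.3]])

```text
time: 4.5
ee_pos: [0.4724, -0.0976, 0.1158]
tcp_rot: [179.9, 0.0, 82.6]
wrist_force: [0.1, -0.4, 5.9]
opening: 0.0357
grasp_force: 41.4
```

apply_moves(rows=[[[0.02,0,0],[0,0,0],0.3],[[0.04,0,0],[0,0,0],0.3],[[0.06,0,0],[0,0,0],0.3],[[0.08,0,0],[0,0,0],0.3],[[0.1,0,0],[0,0,0],0.3]])

```text
time: 5.0
ee_pos: [0.4736, -0.0885, 0.1158]
tcp_rot: [179.9, 0.1, 82.6]
wrist_force: [0.0, -5.9, 6.7]
opening: 0.0357
grasp_force: 41.4
```

```bash
python3 st.py
```

```text
5.0 [ 0.4736 -0.0885  0.1158] [1.799e+02 1.000e-01 8.259e+01] F [ 0.  -5.9  6.7] T [-1.02  0.08 -0.05] 0.0357 41.4 [-10.5  -3.8 -19.6  74.1  -0.1  86.9]
rail xy mm [-0.  84.9] F rail [ 0.8 -5.9]
```

apply_moves(rows=[[[0.01,0,0],[0,0,0],0.3],[[0.02,0,0],[0,0,0],0.3],[[0.03,0,0],[0,0,0],0.3],[[0.04,0,0],[0,0,0],0.3],[[0.05,0,0],[0,0,0],0.3]])

```text
time: 5.5
ee_pos: [0.4743, -0.0836, 0.1158]
tcp_rot: [179.9, 0.1, 82.6]
wrist_force: [-1.1, -5.5, 7.2]
opening: 0.0358
grasp_force: 41.4
```

apply_moves(rows=[[[0.01,0,0],[0,0,0],0.3],[[0.02,0,0],[0,0,0],0.3]])

```text
time: 5.7
ee_pos: [0.4745, -0.0816, 0.1158]
tcp_rot: [179.9, 0.1, 82.6]
wrist_force: [-1.1, -6.5, 6.9]
opening: 0.0357
grasp_force: 41.4
```

apply_moves(rows=[[[0.01,0,0],[0,0,0],0.3],[[0.02,0,0],[0,0,0],0.3]])

```text
time: 5.9
ee_pos: [0.4748, -0.0796, 0.1158]
tcp_rot: [179.9, 0.1, 82.6]
wrist_force: [-0.9, -5.2, 7.7]
opening: 0.0357
grasp_force: 41.4
```

apply_moves(rows=[[[0.01,0,0],[0,0,0],0.3]])

```text
time: 6.0
ee_pos: [0.4749, -0.0786, 0.1158]
tcp_rot: [179.9, 0.1, 82.6]
wrist_force: [-1.0, -6.3, 7.0]
opening: 0.0353
grasp_force: 41.4
```

apply_moves(rows=[[[0.005,0,0],[0,0,0],0.3],[[0.01,0,0],[0,0,0],0.3]])

```text
time: 6.2
ee_pos: [0.475, -0.0776, 0.1158]
tcp_rot: [179.9, 0.1, 82.6]
wrist_force: [-0.7, -5.5, 6.6]
opening: 0.0354
grasp_force: 41.4
```

```bash
python3 st.py
```

```text
6.2 [ 0.475  -0.0776  0.1158] [1.799e+02 1.000e-01 8.258e+01] F [-0.7 -5.5  6.6] T [-1.06  0.09 -0.02] 0.0354 41.4 [ -9.2  -3.9 -19.7  74.1  -0.1  88.2]
rail xy mm [-0.1 95.8] F rail [ 0.  -5.5]
```

apply_moves(rows=[[[0.005,0,0],[0,0,0],0.3],[[0.01,0,0],[0,0,0],0.3]])

```text
time: 6.4
ee_pos: [0.4751, -0.077, 0.1158]
tcp_rot: [179.9, 0.2, 82.6]
wrist_force: [-1.9, -10.7, 6.8]
opening: 0.0356
grasp_force: 41.5
```

apply_moves(rows=[[[0.004,0,0],[0,0,0],0.3]])

```text
time: 6.5
ee_pos: [0.4751, -0.0769, 0.1158]
tcp_rot: [179.9, 0.2, 82.6]
wrist_force: [-1.8, -12.4, 7.0]
opening: 0.0356
grasp_force: 41.5
```

apply_moves(rows=[[[0.004,0,0],[0,0,0],0.3],[[0.007,0,0],[0,0,0],0.3],[[0.007,0,0],[0,0,0],0.3]])

```text
time: 6.8
ee_pos: [0.4751, -0.0767, 0.1159]
tcp_rot: [179.9, 0.3, 82.5]
wrist_force: [-2.7, -14.9, 8.0]
opening: 0.0357
grasp_force: 41.5
```

```bash
python3 st.py; python3 - <<'E'
from workcell import imaging
from h import *
p,d=imaging.camera("top"); c=imaging.get_calibration("top")
np.savez("top1.npz",p=p,d=d,K=c["intrinsics"],T=c["world_from_camera"])
E
```

```text
6.8 [ 0.4751 -0.0767  0.1159] [179.9    0.28  82.53] F [ -2.7 -14.9   8. ] T [-2.7   0.37  0.05] 0.0357 41.5 [ -9.1  -3.9 -19.7  74.1  -0.3  88.4]
rail xy mm [-0.1 96.7] F rail [ -0.7 -15.1]
```

apply_moves(rows=[[[0,0,0],[0,0,0],1],[[0,0,0],[0,0,0],1],[[0,0,0],[0,0,0],1],[[0,0,0],[0,0,0],1],[[0,0,0],[0,0,0],1],[[0,0,-0.2],[0,0,0],1],[[0,0,-0.6],[0,0,0],1],[[0,0,-1.0],[0,0,0],1],[[0,0,-1.0],[0,0,0],1]])

```text
time: 7.75
ee_pos: [0.4765, -0.0748, 0.2203]
tcp_rot: [179.6, 0.0, 82.6]
wrist_force: [-0.2, 0.1, 0.0]
opening: 0.0854
grasp_force: 0.0
```

apply_moves(rows=[[[0.21,0.86,-0.2],[0,0,-0.78],1],[[0.21,0.86,-0.2],[0,0,-0.78],1],[[0.21,0.86,-0.2],[0,0,-0.78],1],[[0.21,0.86,-0.2],[0,0,-0.78],1]])

```text
time: 8.15
ee_pos: [0.5634, -0.0646, 0.2335]
tcp_rot: [-179.9, -0.0, 106.1]
wrist_force: [-0.3, 0.5, -0.3]
opening: 0.0854
grasp_force: 0.0
```

apply_moves(rows=[[[-0.15,0.87,0],[0,0,-0.79],1],[[-0.15,0.87,0],[0,0,-0.79],1],[[-0.15,0.87,0],[0,0,-0.79],1],[[-0.15,0.87,0],[0,0,-0.79],1],[[-0.15,0.87,0],[0,0,-0.79],1]])

```text
time: 8.65
ee_pos: [0.6498, -0.0554, 0.235]
tcp_rot: [-180.0, -0.0, 129.4]
wrist_force: [-0.8, 0.7, -0.1]
opening: 0.0857
grasp_force: 0.0
```

```bash
python3 st.py .650 -.058 .100 129.5; python3 - <<'E'
from workcell import imaging
from h import *
p,d=imaging.camera("top"); c=imaging.get_calibration("top")
np.savez("top2.npz",p=p,d=d,K=c["intrinsics"],T=c["world_from_camera"])
cv2.imwrite("pics/top2.png",cv2.resize(cv2.cvtColor(p[140:270,230:430],cv2.COLOR_RGB2BGR),None,fx=4,fy=4,interpolation=cv2.INTER_CUBIC))
E
```

```text
8.65 [ 0.6498 -0.0554  0.235 ] [-1.7999e+02 -1.0000e-02  1.2941e+02] F [-0.8  0.7 -0.1] T [-0.    0.02 -0.  ] 0.0857 0.0 [-4.9 18.5 18.2 89.7  0.  45.7]
rail xy mm [170.2 141. ] F rail [-0.9  0.6]
([-0.021, -0.015, 1.35], np.float64(-0.003))
```

View pics/top2.png

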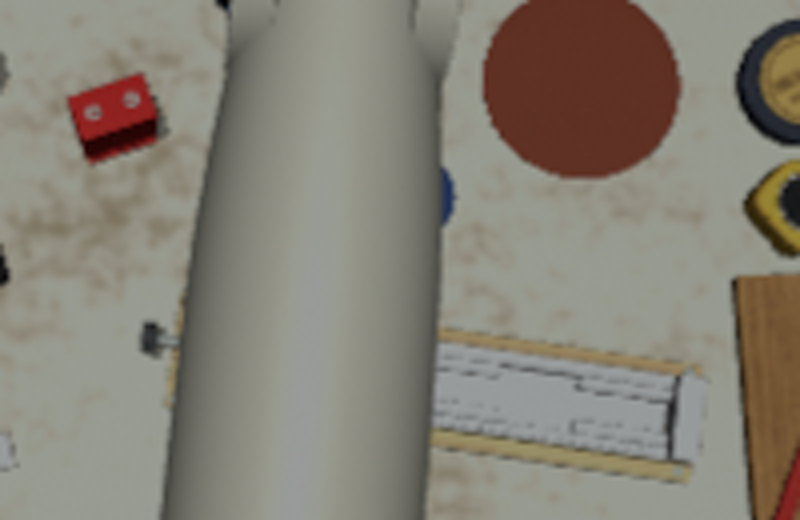

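The arm hides the row's left part. The rail's right part shows the loading gap between about columns 500 and 575, with the lips cut at rows 375 and 425. I'll measure the gap edges in rail coordinates and grasp the short stop meanwhile.

apply_moves(rows=[[[-0.02,-0.01,0.4],[0,0,0],1],[[-0.02,-0.01,0.8],[0,0,0],1],[[-0.02,-0.01,1.0],[0,0,0],1],[[-0.02,-0.01,1.0],[0,0,0],1]])

```text
time: 9.1
ee_pos: [0.6489, -0.0575, 0.1322]
tcp_rot: [-179.8, -0.2, 129.5]
wrist_force: [-0.0, -0.2, 0.3]
opening: 0.0851
grasp_force: 0.0
```

```bash
python3 st.py .650 -.058 .100 129.5; python3 - <<'E'
from h import *
p,W=load("top2"); O=np.array([.4624,-.1726]); R=rot(-7.62)
f=W[205:265,330:412].reshape(-1,3); f=f[~np.isnan(f[:,0])]
g=p[205:265,330:412]
r=(f[:,:2]-O)@R*1000; z=f[:,2]*1000
for nm,sx in (("right",1),("left",-1)):
    m=(r[:,0]*sx>13.5)&(r[:,0]*sx<20)&(r[:,1]<-20)&(r[:,1]>-170)
    i=np.argsort(r[m,1]); print(nm,[(int(a),int(b)) for a,b in zip(r[m,1][i],z[m][i]) if -115<a<-95 or -55<a<-35])
m=(z>28)&(z<34)&(abs(r[:,1]+140)<25); print("lips x",np.percentile(r[m,0],[0,2,98,100]))
m=(z<19)&(z>10)&(abs(r[:,0])<28)&(abs(r[:,1]+75)<24); print("gap floor x",np.percentile(r[m,0],[0,1,99,100]),np.median(z[m]))
m=(z<19)&(z>10)&(abs(r[:,0])<28)&(abs(r[:,1]+140)<25); print("slot floor x",np.percentile(r[m,0],[0,1,99,100]),np.median(z[m]))
m=(z>40)&(z<50)&(r[:,1]<-150); print("cap y",r[m,1].min(),r[m,1].max())
E
```

```text
9.1 [ 0.6489 -0.0575  0.1322] [-179.81   -0.19  129.54] F [-0.  -0.2  0.3] T [ 0.01  0.02 -0.02] 0.0851 0.0 [-5.1 19.1  7.6 78.8  0.  45.4]
rail xy mm [169.6 138.8] F rail [-0.  -0.2]
([-0.011, 0.005, 0.322], np.float64(0.001))
right [(-114, 28), (-114, 29), (-111, 29), (-111, 32), (-109, 26), (-108, 28), (-106, 11), (-105, 15), (-105, 33), (-104, 33), (-103, 11), (-102, 13), (-100, 12), (-99, 15), (-97, 11), (-96, 15), (-53, 17), (-53, 17), (-51, 10), (-50, 18), (-48, 12), (-47, 14), (-47, 17), (-43, 37), (-43, 25), (-41, 35), (-41, 33), (-39, 29), (-38, 32), (-38, 35), (-36, 30), (-35, 33), (-35, 33)]
left [(-114, 33), (-114, 33), (-112, 30), (-111, 32), (-109, 27), (-109, 27), (-107, 8), (-106, 16), (-105, 31), (-104, 37), (-103, 16), (-102, 20), (-101, 12), (-100, 15), (-98, 10), (-97, 16), (-95, 12), (-52, 11), (-52, 16), (-51, 15), (-49, 13), (-49, 12), (-48, 13), (-43, 32), (-42, 33), (-40, 32), (-39, 35), (-39, 35), (-37, 27), (-37, 29)]
lips x [-32.0150503  -31.32557738  30.97992366  31.66771222]
gap floor x [-19.65664038 -19.52420362  22.01202915  22.3735229 ] 14.060187236493604
slot floor x [-10.39150587 -10.19589906  13.03892678  13.18093322] 14.654416490999967
cap y -195.62891342095998 -173.33720351072344
```

apply_moves(rows=[[[-0.01,0.005,0.2],[0,0,0],1],[[-0.01,0.005,0.32],[0,0,0],1],[[-0.01,0.005,0.32],[0,0,0],1],[[-0.01,0.005,0.32],[0,0,0],0.3],[[-0.01,0.005,0.32],[0,0,0],0.3],[[-0.01,0.005,0.32],[0,0,0],0.3],[[-0.01,0.005,0.32],[0,0,0],0.3],[[-0.01,0.005,0.32],[0,0,0],0.3],[[-0.01,0.005,0.32],[0,0,0],0.3],[[-0.01,0.005,0.32],[0,0,0],0.3]], force=50)

```text
time: 10.1
ee_pos: [0.6524, -0.058, 0.1038]
tcp_rot: [180.0, 0.1, 129.7]
wrist_force: [-1.5, -0.8, 5.6]
opening: 0.0357
grasp_force: 50.8
```

```bash
python3 st.py .4525 -.2469 .21 82.38; python3 -c "
from h import *
print(rot(-7.62)@np.array([.0002,-.075])+[.4624,-.1726])"
```

```text
10.1 [ 0.6524 -0.058   0.1038] [1.7995e+02 5.0000e-02 1.2972e+02] F [-1.5 -0.8  5.6] T [-0.11  0.21  0.  ] 0.0357 50.8 [-5.1 19.9  5.5 75.5 -0.  45.2]
rail xy mm [173.1 138.7] F rail [-1.4 -1. ]
([-0.175, -2.745, -1.062], np.float64(1.578))
[ 0.45265306 -0.24696422]
```

apply_moves(rows=[[[0,0,-0.2],[0,0,0],0.3],[[0,0,-0.5],[0,0,0],0.3],[[0,0,-0.8],[0,0,0],0.3],[[0,0,-1.0],[0,0,0],0.3],[[0,0,-1.0],[0,0,0],0.3]])

```text
time: 10.6
ee_pos: [0.653, -0.058, 0.2058]
tcp_rot: [179.8, 0.2, 129.7]
wrist_force: [0.4, 0.4, -2.5]
opening: 0.0358
grasp_force: 50.7
```

apply_moves(rows=[[[-0.02,-0.3,-0.05],[0,0,0],0.3],[[-0.04,-0.6,-0.1],[0,0,0],0.3],[[-0.06,-0.92,-0.1],[0,0,0],0.3]])

```text
time: 10.9
ee_pos: [0.5843, -0.1216, 0.2113]
tcp_rot: [-179.9, -0.1, 129.8]
wrist_force: [0.6, -1.4, -2.3]
opening: 0.0354
grasp_force: 51.1
```

apply_moves(rows=[[[-0.02,-0.3,0],[0,0,0],0.3],[[-0.04,-0.6,0],[0,0,0],0.3],[[-0.06,-0.92,0],[0,0,0],0.3]])

```text
time: 11.2
ee_pos: [0.5169, -0.1852, 0.2108]
tcp_rot: [-179.9, -0.1, 129.7]
wrist_force: [0.3, 0.3, -2.5]
opening: 0.0354
grasp_force: 51.1
```

apply_moves(rows=[[[-0.02,-0.3,0],[0,0,0.2],0.3],[[-0.04,-0.6,0],[0,0,0.4],0.3],[[-0.06,-0.9,0],[0,0,0.6],0.3],[[-0.06,-0.9,0],[0,0,0.8],0.3],[[-0.06,-0.9,0],[0,0,0.8],0.3]])

```text
time: 11.7
ee_pos: [0.452, -0.2472, 0.2113]
tcp_rot: [-179.9, -0.1, 105.6]
wrist_force: [-0.7, 0.4, -3.0]
opening: 0.0356
grasp_force: 51.4
```

apply_moves(rows=[[[0,0,0],[0,0,0.2],0.3],[[0,0,0],[0,0,0.4],0.3],[[0,0,0],[0,0,0.6],0.3],[[0,0,0],[0,0,0.78],0.3],[[0,0,0],[0,0,0.78],0.3],[[0,0,0],[0,0,0.78],0.3]])

```text
time: 12.3
ee_pos: [0.453, -0.2465, 0.2121]
tcp_rot: [-179.9, -0.0, 82.6]
wrist_force: [-0.8, -0.5, -2.6]
opening: 0.0352
grasp_force: 51.4
```

```bash
python3 st.py .4525 -.2484 .115 82.38; python3 - <<'E'
from workcell import imaging
from h import *
big=[]
for n in ("scene","top"):
    p,d=imaging.camera(n); c=imaging.get_calibration(n)
    np.savez(n+"3.npz",p=p,d=d,K=c["intrinsics"],T=c["world_from_camera"])
    a=(300,110) if n=="scene" else (300,180)
    big.append(cv2.resize(cv2.cvtColor(p[a[1]:a[1]+110,a[0]:a[0]+110],cv2.COLOR_RGB2BGR),None,fx=3.6,fy=3.6,interpolation=cv2.INTER_CUBIC))
cv2.imwrite("pics/s3.png",np.hstack(big))
E
```

```text
12.3 [ 0.453  -0.2465  0.2121] [-1.7995e+02 -3.0000e-02  8.2620e+01] F [-0.8 -0.5 -2.6] T [-0.04 -0.03  0.02] 0.0352 51.4 [-28.6  -0.5  -5.7  84.8   0.   68.8]
rail xy mm [  0.5 -74.5] F rail [-0.7 -0.6]
([-0.019, -0.003, 0.971], np.float64(0.008))
```

View pics/s3.png

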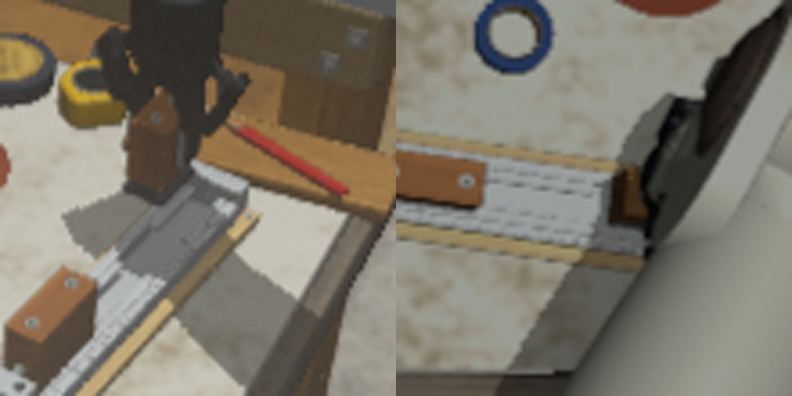

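The scene crop (left) shows the short stop held upright at (155,150) above the rail. The top crop (right) shows its head end at (625,190) and the long stop at (440,180). I'll measure the held stop's end face relative to the TCP.

```bash
python3 - <<'E'
from h import *
O=np.array([.4624,-.1726]); R=rot(-7.62)
for n,(a,b,c,d) in (("scene3",(330,130,360,168)),("top3",(355,215,378,250))):
    p,W=load(n); w=W[b:d,a:c].reshape(-1,3); col=p[b:d,a:c].reshape(-1,3).astype(int)
    r=(w[:,:2]-O)@R*1000; z=w[:,2]*1000
    k=(z>105)&(z<195)&(abs(r[:,0])<40)&(r[:,1]<-20)&(r[:,1]>-110)
    br=k&(col[:,0]>1.3*col[:,2])
    for lo in (105,115,125,145,165,180):
        m=k&(z>lo)&(z<lo+10) if lo<125 else br&(z>lo)&(z<lo+20)
        if m.sum()>3: print(n,lo,m.sum(),"y max",np.round(np.percentile(r[m,1],[50,90,98]),1),"x",np.round(np.percentile(r[m,0],[2,98]),1))
    # end face: points whose y is within the top cluster
    m=br&(z>135)&(z<180); h,e=np.histogram(r[m,1],np.arange(-60,-30,1.)); print(h.tolist())
    f=m&(r[:,1]>-47); print("face y",np.median(r[f,1]),"x",np.percentile(r[f,0],[3,97]),"face slope deg",np.degrees(np.polyfit(r[f,0],r[f,1],1)[0]), "z slope",np.degrees(np.polyfit(z[f],r[f,1],1)[0]) )
E
```

```text
scene3 105 24 y max [-52.7 -46.3 -45.5] x [-19.7  19. ]
scene3 115 58 y max [-53.7 -44.7 -42. ] x [-21.3  11.8]
scene3 125 56 y max [-45.8 -41.  -39.7] x [-19.7  14.6]
scene3 145 73 y max [-45.4 -41.1 -38.8] x [-19.4  17.6]
scene3 165 71 y max [-46.7 -41.9 -40.8] x [-19.6  27.3]
scene3 180 124 y max [-57.6 -43.8 -41.2] x [-18.1  29.9]
[0, 4, 0, 0, 3, 1, 2, 1, 1, 6, 7, 8, 13, 13, 14, 20, 15, 12, 13, 7, 5, 2, 1, 0, 0, 0, 0, 0, 0]
face y -43.81003702397004 x [-18.75576081  15.4640054 ] face slope deg -1.3096485769270694 z slope -0.8464303031948128
top3 105 9 y max [-45.7 -45.3 -45.2] x [-19.   18.5]
top3 115 11 y max [-54.1 -44.6 -44.4] x [-19.4  10.9]
top3 125 15 y max [-43.2 -42.3 -42.2] x [-17.7  14.3]
top3 145 23 y max [-43.1 -42.6 -41.8] x [-17.6  15.3]
top3 165 33 y max [-43.8 -43.  -42.8] x [-17.5  16.9]
top3 180 65 y max [-48.6 -44.  -43.2] x [-17.2  16.5]
[1, 0, 1, 0, 0, 1, 1, 0, 1, 1, 0, 1, 1, 2, 0, 2, 23, 14, 2, 0, 0, 0, 0, 0, 0, 0, 0, 0, 0]
face y -43.11815615094318 x [-17.35160674  16.28786833] face slope deg 1.9260592797167166 z slope -0.49109563631875197
```

apply_moves(rows=[[[-0.018,0,0.2],[0,0,0.005],0.3],[[-0.018,0,0.4],[0,0,0.005],0.3],[[-0.018,0,0.6],[0,0,0.005],0.3],[[-0.018,0,0.7],[0,0,0.005],0.3],[[-0.018,0,0.73],[0,0,0.005],0.3],[[-0.018,0,0.73],[0,0,0.005],0.3],[[-0.018,0,0.73],[0,0,0.005],0.3]])

```text
time: 13.1
ee_pos: [0.453, -0.2489, 0.1409]
tcp_rot: [179.9, 0.0, 82.2]
wrist_force: [1.2, -0.4, -3.4]
opening: 0.0354
grasp_force: 51.4
```

```bash
python3 st.py .4525 -.2484 .1188 82.4
```

```text
13.1 [ 0.453  -0.2489  0.1409] [1.7993e+02 3.0000e-02 8.2200e+01] F [ 1.2 -0.4 -3.4] T [ 0.01  0.   -0.  ] 0.0354 51.4 [-28.8   0.4 -12.7  76.8  -0.   69. ]
rail xy mm [  0.8 -76.9] F rail [ 1.3 -0.2]
([0.004, -0.006, 0.221], np.float64(-0.007))
```

apply_moves(rows=[[[0.004,-0.002,0.03],[0,0,-0.006],0.3],[[0.004,-0.002,0.05],[0,0,-0.006],0.3],[[0.004,-0.002,0.065],[0,0,-0.006],0.3],[[0.004,-0.002,0.08],[0,0,-0.006],0.3]])

```text
time: 13.5
ee_pos: [0.4525, -0.2483, 0.1318]
tcp_rot: [180.0, 0.0, 82.4]
wrist_force: [-0.1, 0.0, -2.2]
opening: 0.035
grasp_force: 51.4
```

apply_moves(rows=[[[0,0,0.01],[0,0,0],0.3],[[0,0,0.02],[0,0,0],0.3]])

```text
time: 13.7
ee_pos: [0.4525, -0.2483, 0.1298]
tcp_rot: [-180.0, 0.0, 82.4]
wrist_force: [0.5, -0.8, -2.8]
opening: 0.0356
grasp_force: 51.4
```

```bash
python3 st.py .4525 -.2484 .1188 82.4
```

```text
13.7 [ 0.4525 -0.2483  0.1298] [-180.      0.     82.36] F [ 0.5 -0.8 -2.8] T [ 0.03 -0.   -0.03] 0.0356 51.4 [-28.8   0.6 -13.7  75.7  -0.   68.9]
rail xy mm [  0.2 -76.3] F rail [ 0.6 -0.7]
([-0.001, 0.0, 0.11], np.float64(-0.001))
```

apply_moves(rows=[[[0,0,0.015],[0,0,0],0.3],[[0,0,0.03],[0,0,0],0.3],[[0,0,0.04],[0,0,0],0.3]])

```text
time: 14.0
ee_pos: [0.4524, -0.2482, 0.1257]
tcp_rot: [-180.0, -0.0, 82.4]
wrist_force: [-0.5, 0.7, -2.3]
opening: 0.0356
grasp_force: 51.4
```

apply_moves(rows=[[[0,0,0.015],[0,0,0],0.3],[[0,0,0.03],[0,0,0],0.3],[[0,0,0.04],[0,0,0],0.3]])

```text
time: 14.3
ee_pos: [0.4525, -0.2483, 0.1217]
tcp_rot: [-180.0, -0.0, 82.4]
wrist_force: [-0.3, -0.1, -3.0]
opening: 0.0354
grasp_force: 51.4
```

apply_moves(rows=[[[0,0,0.01],[0,0,0],0.3],[[0,0,0.015],[0,0,0],0.3]])

```text
time: 14.5
ee_pos: [0.4525, -0.2482, 0.1202]
tcp_rot: [-180.0, -0.0, 82.4]
wrist_force: [0.6, 0.3, -3.0]
opening: 0.0351
grasp_force: 51.4
```

```bash
python3 st.py .4525 -.2484 .1188 82.4
```

```text
14.5 [ 0.4525 -0.2482  0.1202] [-179.99   -0.     82.36] F [ 0.6  0.3 -3. ] T [-0.   -0.02 -0.01] 0.0351 51.4 [-28.8   0.9 -14.5  74.6   0.   68.9]
rail xy mm [  0.2 -76.3] F rail [0.5 0.4]
([-0.002, 0.001, 0.014], np.float64(-0.001))
```

apply_moves(rows=[[[0,0,0.005],[0,0,0],0.3],[[0,0,0.01],[0,0,0],0.3]])

```text
time: 14.7
ee_pos: [0.4525, -0.2483, 0.1194]
tcp_rot: [180.0, 0.0, 82.4]
wrist_force: [-0.3, -0.1, -3.0]
opening: 0.0352
grasp_force: 51.4
```

apply_moves(rows=[[[0,0,0.004],[0,0,0],0.3]])

```text
time: 14.8
ee_pos: [0.4525, -0.2483, 0.119]
tcp_rot: [180.0, 0.0, 82.4]
wrist_force: [-0.2, 0.5, -3.4]
opening: 0.0361
grasp_force: 51.4
```

apply_moves(rows=[[[0,0,0.004],[0,0,0],0.3]])

```text
time: 14.9
ee_pos: [0.4525, -0.2483, 0.1188]
tcp_rot: [180.0, 0.0, 82.4]
wrist_force: [-1.4, 1.2, 2.5]
opening: 0.0355
grasp_force: 52.0
```

apply_moves(rows=[[[0,0,0.003],[0,0,0],0.3]])

```text
time: 15.0
ee_pos: [0.4525, -0.2482, 0.1188]
tcp_rot: [180.0, 0.0, 82.4]
wrist_force: [-2.4, 2.4, 5.5]
opening: 0.0355
grasp_force: 52.1
```

apply_moves(rows=[[[0,0,0.003],[0,0,0],0.3]])

```text
time: 15.1
ee_pos: [0.4525, -0.2483, 0.1188]
tcp_rot: [180.0, 0.0, 82.4]
wrist_force: [-4.4, 3.0, 8.5]
opening: 0.0353
grasp_force: 52.5
```

apply_moves(rows=[[[0,0,-0.015],[0,0,0],0.3],[[0.02,0,-0.015],[0,0,0],0.3],[[0.04,0,-0.015],[0,0,0],0.3],[[0.06,0,-0.015],[0,0,0],0.3]])

```text
time: 15.5
ee_pos: [0.4533, -0.2421, 0.1192]
tcp_rot: [-180.0, -0.0, 82.4]
wrist_force: [0.2, 0.5, -2.7]
opening: 0.0353
grasp_force: 51.7
```

apply_moves(rows=[[[0.02,0,0],[0,0,0],0.3],[[0.04,0,0],[0,0,0],0.3],[[0.06,0,0],[0,0,0],0.3]])

```text
time: 15.8
ee_pos: [0.4541, -0.2361, 0.1194]
tcp_rot: [-180.0, -0.0, 82.4]
wrist_force: [0.8, -0.1, -1.8]
opening: 0.0358
grasp_force: 51.7
```

```bash
python3 st.py
```

```text
15.8 [ 0.4541 -0.2361  0.1194] [-179.99   -0.     82.36] F [ 0.8 -0.1 -1.8] T [-0.03 -0.    0.05] 0.0358 51.7 [-27.5   0.3 -15.2  74.5   0.   70.2]
rail xy mm [  0.2 -64.1] F rail [0.8 0. ]
```

apply_moves(rows=[[[0.04,0,0],[0,0,0],0.3],[[0.1,0,0],[0,0,0],0.3],[[0.17,0,0],[0,0,0],0.3],[[0.24,0,0],[0,0,0],0.3],[[0.31,0,0],[0,0,0],0.3],[[0.38,0,0],[0,0,0],0.3],[[0.45,0,0],[0,0,0],0.3],[[0.52,0,0],[0,0,0],0.3],[[0.59,0,0],[0,0,0],0.3],[[0.65,0,0],[0,0,0],0.3],[[0.69,0,0],[0,0,0],0.3],[[0.71,0,0],[0,0,0],0.3],[[0.72,0,0],[0,0,0],0.3],[[0.72,0,0],[0,0,0],0.3]])

```text
time: 17.2
ee_pos: [0.4637, -0.165, 0.1195]
tcp_rot: [-180.0, 0.0, 82.4]
wrist_force: [-0.0, -0.8, -2.4]
opening: 0.0349
grasp_force: 51.7
```

```bash
python3 st.py
```

```text
17.2 [ 0.4637 -0.165   0.1195] [-180.      0.     82.36] F [-0.  -0.8 -2.4] T [-0.02  0.04  0.03] 0.0349 51.7 [-19.6  -2.4 -17.9  74.5  -0.   78.1]
rail xy mm [0.3 7.7] F rail [ 0.1 -0.8]
```

apply_moves(rows=[[[0.015,0,0.005],[0,0,0],0.3],[[0.03,0,0.005],[0,0,0],0.3],[[0.045,0,0.005],[0,0,0],0.3],[[0.06,0,0.005],[0,0,0],0.3],[[0.075,0,0.005],[0,0,0],0.3]])

```text
time: 17.7
ee_pos: [0.4647, -0.1574, 0.119]
tcp_rot: [180.0, -0.0, 82.4]
wrist_force: [0.0, 0.1, -3.0]
opening: 0.0356
grasp_force: 51.7
```

apply_moves(rows=[[[0.01,0,0],[0,0,0],0.3],[[0.02,0,0],[0,0,0],0.3]])

```text
time: 17.9
ee_pos: [0.4649, -0.1555, 0.119]
tcp_rot: [180.0, 0.0, 82.4]
wrist_force: [-0.4, 0.2, -2.2]
opening: 0.0353
grasp_force: 51.7
```

apply_moves(rows=[[[0.01,0,0],[0,0,0],0.3]])

```text
time: 18.0
ee_pos: [0.4651, -0.1545, 0.119]
tcp_rot: [-180.0, 0.0, 82.4]
wrist_force: [-1.4, 0.3, -3.1]
opening: 0.0353
grasp_force: 51.7
```

```bash
python3 st.py
```

```text
18.0 [ 0.4651 -0.1545  0.119 ] [-180.      0.     82.36] F [-1.4  0.3 -3.1] T [-0.03  0.03  0.01] 0.0353 51.7 [-18.4  -2.7 -18.2  74.5  -0.   79.3]
rail xy mm [ 0.2 18.3] F rail [-1.4  0.1]
```

apply_moves(rows=[[[0.005,0,0],[0,0,0],0.3]])

```text
time: 18.1
ee_pos: [0.4651, -0.154, 0.119]
tcp_rot: [-180.0, -0.0, 82.4]
wrist_force: [0.1, 1.3, -2.6]
opening: 0.0359
grasp_force: 51.7
```

apply_moves(rows=[[[0.005,0,0],[0,0,0],0.3]])

```text
time: 18.2
ee_pos: [0.4652, -0.1536, 0.119]
tcp_rot: [180.0, 0.0, 82.4]
wrist_force: [0.2, -0.2, -2.6]
opening: 0.0355
grasp_force: 51.7
```

apply_moves(rows=[[[0.005,0,0],[0,0,0],0.3]])

```text
time: 18.3
ee_pos: [0.4653, -0.1531, 0.119]
tcp_rot: [-180.0, 0.0, 82.4]
wrist_force: [0.4, -0.6, -2.2]
opening: 0.0355
grasp_force: 51.7
```

apply_moves(rows=[[[0.005,0,0],[0,0,0],0.3]])

```text
time: 18.4
ee_pos: [0.4653, -0.1528, 0.119]
tcp_rot: [-180.0, 0.0, 82.3]
wrist_force: [-1.3, -4.3, -2.6]
opening: 0.0354
grasp_force: 51.5
```

apply_moves(rows=[[[0.005,0,0],[0,0,0],0.3]])

```text
time: 18.5
ee_pos: [0.4653, -0.1527, 0.1191]
tcp_rot: [-180.0, 0.1, 82.3]
wrist_force: [-2.4, -7.1, -2.3]
opening: 0.0349
grasp_force: 51.5
```

apply_moves(rows=[[[0.005,0,0],[0,0,0],0.3]])

```text
time: 18.6
ee_pos: [0.4653, -0.1526, 0.1191]
tcp_rot: [-180.0, 0.2, 82.3]
wrist_force: [-2.2, -12.0, -1.5]
opening: 0.0359
grasp_force: 51.5
```

apply_moves(rows=[[[0.002,0,0.003],[0,0,0],0.3],[[0.002,0,0.004],[0,0,0],0.3],[[0.002,0,0.004],[0,0,0],0.3]])

```text
time: 18.9
ee_pos: [0.4653, -0.1526, 0.119]
tcp_rot: [180.0, 0.2, 82.3]
wrist_force: [-3.5, -9.6, 0.8]
opening: 0.0356
grasp_force: 51.9
```

```bash
python3 st.py
```

```text
18.9 [ 0.4653 -0.1526  0.119 ] [179.99   0.18  82.3 ] F [-3.5 -9.6  0.8] T [-1.61  0.65  0.23] 0.0356 51.9 [-18.1  -2.7 -18.2  74.5  -0.2  79.6]
rail xy mm [ 0.2 20.2] F rail [ -2.2 -10. ]
```

apply_moves(rows=[[[0.003,0,0],[0,0,0],0.3],[[0.003,0,0],[0,0,0],0.3],[[0.003,0,0],[0,0,0],0.3]])

```text
time: 19.2
ee_pos: [0.4653, -0.1526, 0.1191]
tcp_rot: [180.0, 0.2, 82.3]
wrist_force: [-4.4, -11.7, -0.8]
opening: 0.0354
grasp_force: 51.8
```

apply_moves(rows=[[[0,0,0],[0,0,0],1],[[0,0,0],[0,0,0],1],[[0,0,0],[0,0,0],1],[[0,0,0],[0,0,0],1],[[0,0,0],[0,0,0],1],[[0,0,0],[0,0,0],1]])

```text
time: 19.8
ee_pos: [0.4656, -0.151, 0.1186]
tcp_rot: [180.0, -0.0, 82.4]
wrist_force: [-0.2, -0.1, 0.1]
opening: 0.0855
grasp_force: 0.0
```

```bash
python3 st.py
```

```text
19.8 [ 0.4656 -0.151   0.1186] [180.    -0.    82.36] F [-0.2 -0.1  0.1] T [-0.01  0.    0.03] 0.0855 0.0 [-18.   -2.7 -18.3  74.4   0.   79.7]
rail xy mm [ 0.3 21.8] F rail [-0.2 -0.2]
```

Now I'll back straight up and move aside to see the row. The finger backs and body clear the long stop because the body is above 95 mm.

apply_moves(rows=[[[0,0,-0.2],[0,0,0],1],[[0,0,-0.6],[0,0,0],1],[[0,0,-1.0],[0,0,0],1],[[0,0,-1.0],[0,0,0],1]])

```text
time: 20.2
ee_pos: [0.4671, -0.1516, 0.2241]
tcp_rot: [179.6, 0.1, 82.4]
wrist_force: [0.8, 0.5, -0.1]
opening: 0.0854
grasp_force: 0.0
```

apply_moves(rows=[[[-1.0,0,-0.5],[0,0,0],1],[[-1.0,0,-0.5],[0,0,0],1],[[-1.0,0,-0.5],[0,0,0],1],[[-1.0,0,-0.5],[0,0,0],1]])

```text
time: 20.6
ee_pos: [0.4521, -0.2517, 0.2687]
tcp_rot: [180.0, 0.0, 82.2]
wrist_force: [-0.7, 0.3, 0.5]
opening: 0.0854
grasp_force: 0.0
```

apply_moves(rows=[[[-1.0,-0.7,0],[0,0,0],1],[[-1.0,-0.7,0],[0,0,0],1],[[-1.0,-0.7,0],[0,0,0],1],[[-1.0,-0.7,0],[0,0,0],1],[[-1.0,-0.7,0],[0,0,0],1]])

```text
time: 21.1
ee_pos: [0.3696, -0.3392, 0.2677]
tcp_rot: [-180.0, -0.1, 82.3]
wrist_force: [1.0, 0.2, -0.0]
opening: 0.0851
grasp_force: 0.0
```

```bash
python3 st.py; python3 - <<'E'
from workcell import imaging
from h import *
O=np.array([.4624,-.1726]); R=rot(-7.62); big=[]
for n,a in (("scene",(275,140)),("top",(265,190))):
    p,d=imaging.camera(n); c=imaging.get_calibration(n)
    np.savez(n+"4.npz",p=p,d=d,K=c["intrinsics"],T=c["world_from_camera"])
    big.append(cv2.resize(cv2.cvtColor(p[a[1]:a[1]+110,a[0]:a[0]+110],cv2.COLOR_RGB2BGR),None,fx=3.6,fy=3.6,interpolation=cv2.INTER_CUBIC))
    W=cloud(p,d,c["intrinsics"],c["world_from_camera"])[190:280,260:420] if n=="top" else cloud(p,d,c["intrinsics"],c["world_from_camera"])[140:240,275:385]
    f=W.reshape(-1,3); r=(f[:,:2]-O)@R*1000; z=f[:,2]*1000
    m=(z>88)&(z<102)&(abs(r[:,0])<25)&(r[:,1]>-60)&(r[:,1]<150); print(n,m.sum(),r[m].min(0),r[m].max(0)) if m.any() else None
cv2.imwrite("pics/s4.png",np.hstack(big))
E
```

```text
21.1 [ 0.3696 -0.3392  0.2677] [-1.7996e+02 -7.0000e-02  8.2330e+01] F [ 1.   0.2 -0. ] T [-0.03 -0.02 -0.01] 0.0851 0.0 [-42.6  -2.2  -1.2  91.    0.   55.1]
rail xy mm [ -69.9 -177.5] F rail [0.9 0.3]
scene 453 [-20.71940161 -11.08667371] [ 20.43535968 144.17591938]
top 656 [-18.05935613  -8.05509164] [ 18.58388494 141.38830715]
```

View pics/s4.png

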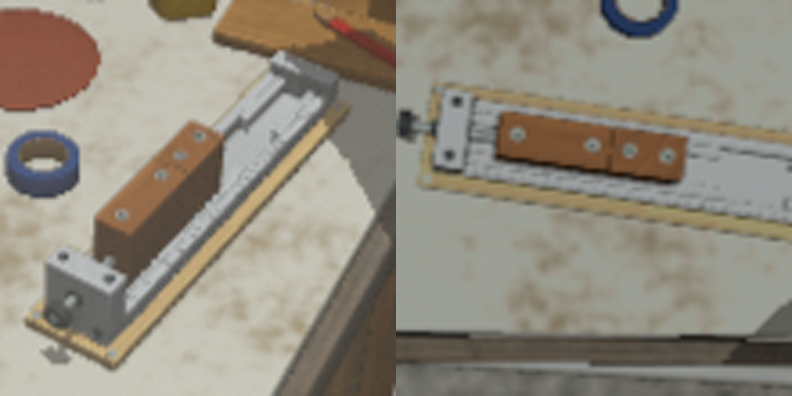

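The row stands tight: both heads touch at about (610,150) in the top crop, and the long stop's end is at the screw tip at (497,133). It measures about 150 mm long, ending at rail y = 141, where I felt the screw. Handing in.

```bash
python3 -c "
from workcell import bot
print(bot.job_done())"
```

```text
the job is handed in; nothing more can be done
None
```

The stop rail is set: the long stop is against the screw tip and the short stop is tight against it, each pressed home with about 10 N (wrist readings peaked at 15 N). I released and handed in at about 21 s.

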